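# Clip a picture panel to the bench easel

### The job

Take the wooden picture panel out of the drying rack and stand it, picture upright, in the groove of the bench easel. Then take the spring clamp off its storage strip and push it well down over the panel's top edge at the easel's single upright, so that it grips panel and upright together, and let go. Do not knock over either of the two loose paint jars in front of the easel.

Things in the scene. Friction and masses are not known exactly. Their poses are not given: they have to be found in the camera images.
- panel: Loose flat wooden picture panel, 8 thick (its x) x 130 wide (its y) x 110 high (its z), about 80 g, the same framed motif on both faces. Origin: centre of its lower edge; z points up to its top edge. At the start it stands in the drying rack's groove. Either face may look to the robot.
- rack: Fixed plywood drying rack: base 90 (x) x 110 (y) x 12 mm with one 11 mm wide open-ended groove along its y, between two lips 12 thick whose tops are 38 above the table; the groove floor is 12 above the table. Origin: centre of the underside, below the groove's middle.
- easel: Fixed wooden bench easel on a base 110 (x) x 180 (y) x 12 mm, with a groove along its y. Front lip (-x side) 10 thick, straight to 42 above the table; back rail (+x side) 8 thick, straight to 46; both carry outward-leaning guides 10 mm higher. One upright rises from the back rail near its +y end. Origin: centre of the underside, below the groove's middle.
- easel_groove (a point): Middle of the groove's floor, 12 above the table; axes as the easel. The groove is 12 wide (x from -6 to +6) and 146 long (y from -73 to +73), closed by end blocks with tops 42 above the table. A panel standing in it has its top edge 122 above the table.
- easel_upright (a point): Middle of the top of the easel's upright, 10 behind and 45 to +y of the groove's middle; axes as the easel. Upright: 34 wide (y), 8 thick (x 6 to 14 behind the groove's middle, front flush with the groove's back wall), straight to 102 above the table, then a guide leaning 5 to 8 mm backward up to about 112. From the robot: left end, behind the panel.
- strip: Fixed storage strip: upright plywood strip 7 thick (x) x 110 long (y), top edge 85 above the table, on a base 80 x 120 x 12 mm. Origin: centre of the underside. The clamp starts sitting astride its top edge.
- clamp: Spring clamp, steel with black rubber ends, like a big clothes peg, handles up, jaws down; 120 tall, 34 along the hinge, 120 g. Origin: hinge axis, mid width; y along the hinge, z up to the handles, x the way the handles spread. Frame of the -x half: at jaw angle q the symmetry plane is turned q/2 from it. Hinge barrel 20 diameter: its underside rests on the edge straddled.
- clamp_handles (a point): Point midway between the clamp's two handle ends when shut, 60 above the hinge; axes as the clamp. The ends are round rubber bars 10 in diameter, 34 long along y; over both 66 wide shut, 35 squeezed fully, 56 when clipped on. Squeezing takes 5 to 10 N; 20 N holds it fully open.
- clamp_jaws (a point): Point midway between the clamp's jaw pads when shut, 50 below the hinge; axes as the clamp. The pads are rubber bars 10 in diameter along y, 8 apart shut, 32 apart fully open. Works either way round.
- jaw (a joint): Opening angle of the clamp's jaws in rad: 0 shut (8 mm between the pads), 0.5 fully open; a spring shuts it. About 0.16 when it grips the 16 mm of panel and upright together.
- jar_a: Loose closed paint jar with a black lid, 66 diameter, 78 high, standing in front of the easel to the right. Origin: centre of its underside, z up. Leave standing.
- jar_b: Loose closed paint jar with a white lid, 60 diameter, 70 high, standing in front of the easel to the left. Origin: centre of its underside, z up. Leave standing.
There are look-alikes about, which are no part of the job. What is meant by the panel is not red, and is the larger of those in its own colour.

How it is judged:
By the outcome, as a careful person would: the job done as asked, in the order asked, and still so for the second after the job is handed in, with the robot touching nothing.
It also fails if it takes over 61 s, if anything falls off the work surface, if the arm or the gripper's body presses on something with over 40 N, if the wrist force passes 120 N, or if a joint passes its speed limit or range.

### The arm

A 6-joint arm with a two-finger parallel gripper is mounted at the origin on the work surface. World frame = base frame: x ahead of the robot, y to its left, z up, the work surface at z = 0. Lengths are in m, angles in rad, forces in N, time in s.
With the tool pointing down it reaches from about 0.3 to 0.875 m from the base axis. Payload 6.4 kg.
Tool frame: the origin (TCP) lies at the very end of the fingers, on their centre line; the grasp point (between the pads) lies 19 mm behind it; z points along the fingers, y is the line along which they close (so a half turn about z gives the same grasp; the last joint's range is limited). The gripper opens to 85 mm and grips with 20 to 120 N. Pads are 22 mm wide; open, the fingers measure 114 mm over their backs; the gripper's body (76 mm by 85 mm) begins 54 mm behind the grasp point. The pads swing forward as they close: fully open they stand 13 mm farther back than shut.
Start: joints at [-1.351, 0.181, 1.607, -0, 1.354, -0.206], TCP at [0.238, -0.524, 0.196] pointing down, gripper open.
Joint ranges: [-2.99, 2.99], [-0.89, 2.07], [0.3, 2.58], [-1.14, 4.28], [0, 2.63], [-3.12, 3.12]. Speed limits (rad/s): [2.57, 2.57, 3.01, 3.14, 3.14, 3.14].

### API

Orientations are given as [roll, pitch, yaw] about the fixed x, y, z axes, in that order (R = Rz(yaw) Ry(pitch) Rx(roll)).
In Python, from station import robot gives the robot as it stands.
- The arm moves only by the tool play_rows, never from a script. Its argument "targets" is a list of rows, each a list of 7 numbers: the shift along the tool's x, y, z in m, then the turn, a rotation vector about the tool's x, y, z in degrees, then the closure, from -1 (fully open) to 1 (shut). In form: [[tx, ty, tz, wx, wy, wz, gripper], ...]. A call has 1 to 8 rows; each row is the pose to reach, as a shift and turn from the pose commanded when the call began, along the tool's axes at that moment; what a row does not reach only later rows make up. A row lasts 1/8 s, in which the tool goes at most 62.5 mm and 10.7 degrees, less where a joint would pass 70% of its speed; a pose out of reach is approached as far as the arm can. A call with a gripper value outside its range is refused whole. The fingers move at their own pace and stop on an object; "newtons" is the grip in N (left out, the last holds). Time passes only in rows, so rows that repeat a pose let the fingers close. It gives the time, the measured TCP pose, the force, the opening and the grip force at its end, in the units of the state.
- robot.observe(): the state, without advancing time (a new reading comes with each control period).
- robot.read_camera(name): name is "side" or "top" or "wrist"; returns (picture, depth): 384x512x3 uint8, red, green, blue; 384x512 float32, m along the optical axis (not along the pixel's ray), 0 where there is no reading.
- robot.camera_info(name): a dict with "fx", "fy", "cx", "cy" (pixels), "extrinsics" (4x4, takes a point from world to camera coordinates). Camera axes: x right, y up, looking along -z (the intrinsics and any distortion apply to the point x, -y, -z); pixel columns grow to the right and rows downward; lengths in m; the calibration is good to about 2 mm. The wrist camera is an equidistant fisheye: a pixel r from the principal point sees the ray r / f radians off the axis. A picture is of the moment at which its call begins: read the wrist's pose just before it. camera_info takes no time and is no camera call; for the wrist camera it gives the pose at the moment of the call.
- robot.job_done(): hands the job in; it is judged then, once.
The state is a dict: "time_s": time; "joint_pos": joint angles; "joint_vel": joint speeds; "joint_efforts": joint torques, N m; "eef_pos": TCP position; "eef_rot": TCP orientation; "wrist_force": force on the tool from outside, world axes, zero at the start; "wrist_torque": the same for the moment, N m; "grip_width": finger opening in m; "finger_force": force on a finger pad.
Only numpy, scipy, OpenCV 4.12 (cv2) and the standard library are available. Lean on these libraries where they do the work, as an engineer would, in place of code of your own. Each camera call takes 0.05 s, during which the arm holds its last target. There are 200 camera calls.

## Working session

There is one attempt and no reset: what is moved stays moved. The work goes in short steps, Python scripts to look and compute and a tool call to move; the robot and the scene stay as the last step left them, time stands still between calls to the robot, and variables do not carry over. Pictures are saved under pics/ and viewed, at most 10 in all, crops included, and the job is handed in when it is done.

Besides the shell and the picture viewer there is one more tool, called after ">>>" by a JSON object that holds its "method" and its "body". play_rows: Moves the arm, as the interface text tells. Its arguments: {"type":"object","properties":{"targets":{"type":"array"},"newtons":{"type":"number"}},"required":["targets"]}

```bash
mkdir -p pics; ls; cat > h.py <<'E'
import numpy as np, cv2
from station import robot
from scipy.spatial.transform import Rotation as R
def info(n):
    i=robot.camera_info(n); return i,np.array(i["extrinsics"])
def pts(n,depth,i=None):
    "world point image from depth"
    i=i or robot.camera_info(n); E=np.array(i["extrinsics"])
    v,u=np.mgrid[0:384,0:512].astype(float)
    X=np.stack([(u-i["cx"])/i["fx"]*depth,-(v-i["cy"])/i["fy"]*depth,-depth],-1)
    return (X-E[:3,3])@E[:3,:3]
E
python3 - <<'E'
from h import *
print(robot.observe())
ims=[]
for n in("side","top","wrist"):
    p,d=robot.read_camera(n); i=robot.camera_info(n); print(n,{k:(np.round(v,3).tolist() if k=="extrinsics" else v) for k,v in i.items()})
    np.savez(f"{n}0.npz",p=p,d=d); ims.append(p)
b=np.zeros_like(ims[0])
g=np.vstack([np.hstack(ims[:2]),np.hstack([ims[2],b])])
cv2.imwrite("pics/a.png",cv2.cvtColor(cv2.resize(g,(800,600),interpolation=cv2.INTER_AREA),cv2.COLOR_RGB2BGR))
E
```

```text
pics
{'time_s': 0.0, 'joint_pos': array([-1.35127211e+00,  1.81549801e-01,  1.60799924e+00, -2.73546083e-06,
        1.35381616e+00, -2.06304151e-01]), 'joint_vel': array([ 0.00046659,  0.00090275, -0.00057794,  0.00236152, -0.00101384,
        0.00075889]), 'joint_efforts': array([ 1.38628133e-03, -4.44865322e+01, -3.51338160e+01, -2.29361394e-04,
        8.89305258e-03,  6.17565092e-06]), 'eef_pos': array([ 0.23739428, -0.52303123,  0.19508353]), 'eef_rot': array([-3.13985715e+00, -3.60481692e-04,  4.25828642e-01]), 'wrist_force': array([ 0.20309132, -0.39548281,  0.97104307]), 'wrist_torque': array([0.02367909, 0.01331692, 0.02532406]), 'finger_force': 0.0, 'grip_width': 0.08543065140043857}
side {'fx': 451.44185895123996, 'fy': 451.44185895123996, 'cx': 261.4758662097335, 'cy': 186.0029094569404, 'extrinsics': [[-0.943, -0.332, -0.0, 0.504], [0.244, -0.695, 0.677, -0.207], [-0.225, 0.638, 0.736, -1.034], [0.0, 0.0, 0.0, 1.0]]}
top {'fx': 448.6884440659147, 'fy': 448.6884440659147, 'cx': 264.2086833623925, 'cy': 192.30347212328155, 'extrinsics': [[-0.01, -1.0, -0.007, -0.009], [0.994, -0.011, 0.113, -0.527], [-0.113, -0.006, 0.994, -0.985], [0.0, 0.0, 0.0, 1.0]]}
wrist {'fx': 297.3186396354542, 'fy': 297.3186396354542, 'cx': 254.2428439515282, 'cy': 191.50357061765632, 'extrinsics': [[0.412, -0.911, -0.001, -0.575], [0.866, 0.392, -0.31, 0.04], [0.283, 0.127, 0.951, -0.38], [0.0, 0.0, 0.0, 1.0]]}
```

View pics/a.png

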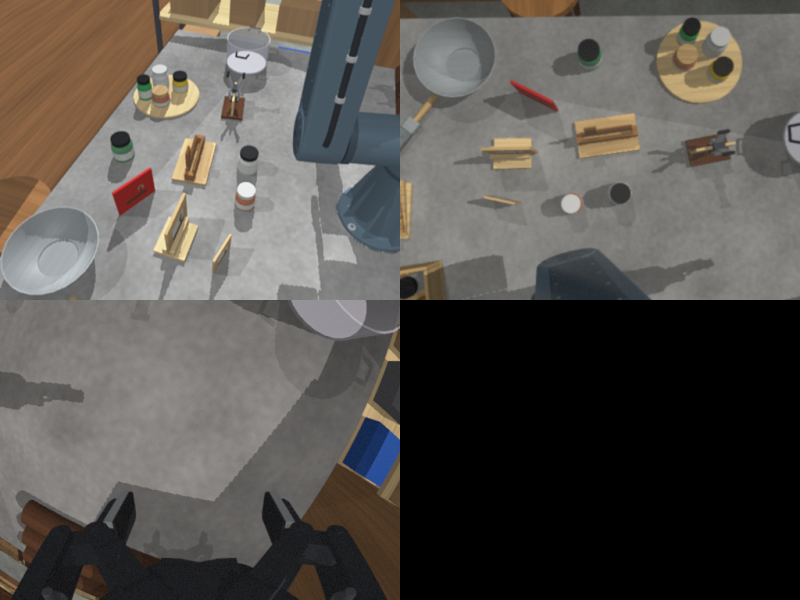

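```bash
python3 - <<'E'
from h import *
t=np.load("top0.npz"); s=np.load("side0.npz")
a=cv2.resize(t["p"][130:290,70:470],(800,320),interpolation=cv2.INTER_CUBIC)
b=cv2.resize(s["p"][100:350,130:360],(258,280)); 
c=cv2.resize(s["p"][220:350,190:310],(258,280),interpolation=cv2.INTER_CUBIC)
e=cv2.resize(s["p"][50:180,210:330],(258,280),interpolation=cv2.INTER_CUBIC)
g=np.zeros((600,800,3),np.uint8); g[:320]=a; g[320:,:258]=b; g[320:,260:518]=c; g[320:,520:778]=e
cv2.imwrite("pics/b.png",cv2.cvtColor(g,cv2.COLOR_RGB2BGR))
P=pts("top",t["d"]); S=pts("side",s["d"])
print("table z",np.median(P[225:235,200:300,2]))
# panel/wood top-down components above 60mm
for nm,Q in(("top",P),("side",S)):
  m=((Q[...,2]>0.055)&(Q[...,2]<0.3)&(Q[...,0]>.3)&(Q[...,0]<.8)&(abs(Q[...,1])<.45)).astype(np.uint8)
  n,l,st,ce=cv2.connectedComponentsWithStats(m)
  for k in range(1,n):
    if st[k,4]<40: continue
    q=Q[l==k]; r=cv2.minAreaRect((q[:,:2]*1000).astype(np.float32))
    print(nm,st[k].tolist(),"rect mm",np.round(r[0],0),np.round(r[1],0),round(r[2],1),"z",np.round(np.percentile(q[:,2],[2,50,98]),3))
E
```

```text
table z -0.0011040779614874534
top [228, 67, 29, 16, 334] rect mm [787.  33.] [25. 64.] 0.2 z [0.056 0.081 0.086]
top [353, 68, 29, 16, 339] rect mm [ 784. -249.] [32. 61.] 0.1 z [0.057 0.068 0.072]
top [54, 72, 69, 53, 211] rect mm [725. 363.] [ 50. 185.] 36.5 z [0.056 0.068 0.071]
top [399, 72, 29, 29, 588] rect mm [ 759. -349.] [55. 56.] 43.0 z [0.056 0.078 0.082]
top [141, 102, 59, 36, 454] rect mm [682. 189.] [131.   9.] 62.9 z [0.058 0.105 0.112]
top [235, 162, 17, 10, 128] rect mm [578.  29.] [ 9. 34.] 8.5 z [0.058 0.102 0.11 ]
top [376, 165, 54, 35, 728] rect mm [ 529. -314.] [89. 72.] 62.8 z [0.061 0.104 0.159]
top [103, 188, 70, 8, 487] rect mm [524. 253.] [  9. 132.] 0.6 z [0.062 0.118 0.124]
top [269, 234, 27, 27, 579] rect mm [404. -52.] [55. 55.] 89.3 z [0.073 0.077 0.08 ]
top [207, 249, 25, 24, 480] rect mm [377.  84.] [51. 49.] 89.9 z [0.064 0.069 0.072]
top [107, 251, 43, 11, 141] rect mm [388. 279.] [88.  6.] 77.3 z [0.056 0.072 0.077]
side [221, 91, 19, 17, 267] rect mm [ 758. -346.] [54. 58.] 30.7 z [0.056 0.077 0.082]
side [290, 91, 24, 47, 378] rect mm [ 530. -313.] [98. 66.] 69.3 z [0.057 0.102 0.159]
side [200, 110, 16, 16, 169] rect mm [ 784. -247.] [65. 32.] 89.8 z [0.055 0.068 0.072]
side [152, 170, 17, 26, 257] rect mm [787.  39.] [62. 25.] 88.8 z [0.056 0.077 0.087]
side [237, 186, 10, 26, 145] rect mm [581.   6.] [ 9. 86.] 8.4 z [0.055 0.09  0.11 ]
side [307, 187, 24, 23, 448] rect mm [404. -50.] [57. 58.] 20.9 z [0.056 0.076 0.08 ]
side [143, 215, 53, 48, 994] rect mm [682. 189.] [131.  12.] 63.1 z [0.057 0.088 0.111]
side [303, 234, 24, 23, 429] rect mm [377.  86.] [51. 53.] 16.5 z [0.056 0.068 0.072]
side [210, 247, 29, 71, 782] rect mm [524. 254.] [ 10. 132.] 0.1 z [0.058 0.102 0.123]
side [97, 268, 30, 82, 382] rect mm [726. 363.] [ 50. 186.] 39.6 z [0.055 0.066 0.072]
side [272, 300, 25, 40, 196] rect mm [388. 280.] [88.  6.] 77.6 z [0.056 0.071 0.075]
```

View pics/b.png

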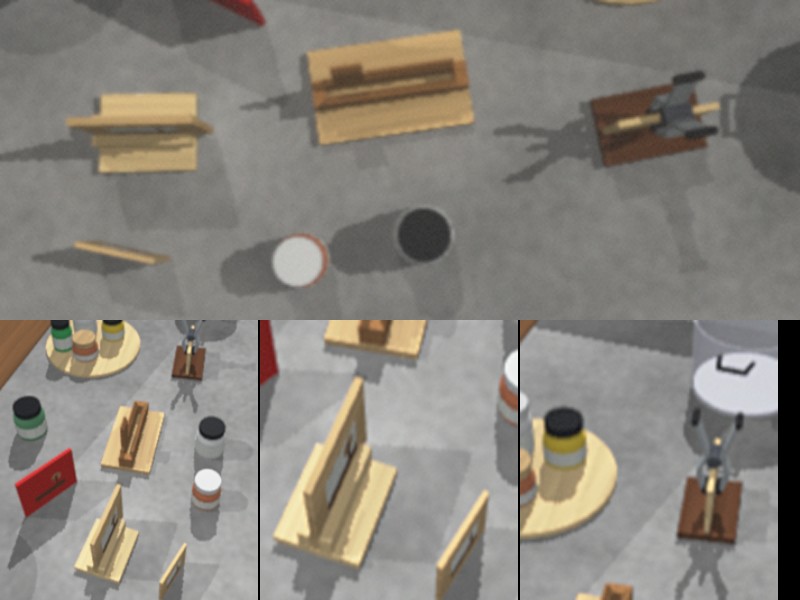

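Candidates: the red panel, side (169,240), is excluded by its colour. The free-standing wooden one, side (285,320), is only 88 mm wide. The wooden one in the rack, side (224,285), top (138,192), measures 132 mm wide with its top at 122–123 mm. That makes the rack one the panel, and the crop confirms it. Next I fit the easel, strip and clamp.

```bash
python3 - <<'E'
from h import *
D={n:(np.load(n+"0.npz")) for n in("top","side")}
Pw={n:pts(n,D[n]["d"]) for n in D}
def rect(n,cx,cy,hx,hy,z0,z1,lab):
    Q=Pw[n]; m=(Q[...,2]>z0)&(Q[...,2]<z1)&(abs(Q[...,0]-cx)<hx)&(abs(Q[...,1]-cy)<hy)
    m=cv2.morphologyEx(m.astype(np.uint8),cv2.MORPH_OPEN,np.ones((2,2)))>0
    q=Q[m]; r=cv2.minAreaRect((q[:,:2]*1000).astype(np.float32)); 
    c=q[:,:2].mean(0); w,v=np.linalg.eigh(np.cov((q[:,:2]-c).T)); a=np.degrees(np.arctan2(*v[::-1,1]))
    print(lab,n,m.sum(),np.round(r[0],1),np.round(r[1],1),round(r[2],1),"mean",np.round(c*1000,1),"pca",round(a,1))
for n in D:
    rect(n,.565,-.015,.085,.12,.007,.018,"easelbase")
    rect(n,.565,-.015,.085,.12,.042,.065,"easelrails")
    rect(n,.578,.029,.04,.04,.07,.096,"upright mid")
    rect(n,.578,.029,.04,.04,.098,.118,"upright top")
    rect(n,.53,-.31,.08,.09,.007,.018,"stripbase")
    rect(n,.53,-.31,.08,.09,.078,.089,"striptop")
    rect(n,.53,-.31,.08,.09,.14,.17,"handles")
    rect(n,.53,-.31,.08,.09,.095,.112,"hinge")
    rect(n,.524,.254,.08,.09,.112,.13,"paneltop")
    rect(n,.524,.254,.08,.09,.06,.1,"panelmid")
Q=Pw["top"]; q=Q[(Q[...,2]>.145)&(Q[...,2]<.175)&(abs(Q[...,0]-.53)<.08)&(abs(Q[...,1]+.31)<.09)]
_,l,c=cv2.kmeans(q.astype(np.float32),2,None,(3,20,1e-5),5,cv2.KMEANS_PP_CENTERS); print("bars",np.round(c*1000,1),q[:,2].max())
E
```

```text
easelbase top 2473 [521.4 -26.1] [215.1 181.3] 7.6 mean [567.6 -20.5] pca 101.0
easelrails top 466 [504.1 -34.8] [175. 150.] 11.1 mean [573.2 -25.3] pca 101.4
upright mid top 28 [498.6  -3.5] [173.2  32.7] 22.1 mean [563.2  23.8] pca -163.0
upright top top 76 [578.8  24.6] [18.7 37.4] 37.4 mean [577.1  27.8] pca 104.2
stripbase top 1070 [ 497.8 -195.9] [ 85.4 379.9] 13.4 mean [ 520.2 -299.7] pca 92.4
striptop top 142 [ 526.7 -332.2] [ 38.3 141.7] 4.0 mean [ 525.8 -316.9] pca 100.8
handles top 184 [ 540.2 -348.4] [73.1 94.9] 12.8 mean [ 531.5 -329.5] pca -165.3
hinge top 154 [ 483.4 -191.9] [ 23.4 369.5] 19.0 mean [ 526.3 -316.9] pca 111.0
paneltop top 275 [494.8 162.4] [399.6  46.5] 72.4 mean [522.2 248.8] pca 86.6
panelmid top 152 [491.5 151.5] [376.6  47.3] 72.5 mean [519.9 245. ] pca 85.1
easelbase side 1551 [477.7 298.2] [132.3 842.9] 16.7 mean [5.629e+02 1.000e-01] pca 101.5
easelrails side 301 [457.9 302.5] [ 55.9 827.1] 19.5 mean [570.8 -13.5] pca 105.9
upright mid side 43 [445.5 340.9] [ 15.5 748.6] 22.8 mean [568.7  46.4] pca 113.1
upright top side 55 [576.1  30. ] [ 5.8 36.8] 9.6 mean [575.6  30.7] pca 95.5
stripbase side 588 [ 525.5 -315.6] [ 79.2 128.2] 10.4 mean [ 522.1 -300.7] pca 92.5
striptop side 42 [436.6 108.4] [  23.1 1184.2] 12.9 mean [ 523. -289.] pca 103.3
handles side 78 [ 547.  -422.7] [ 68.4 245.7] 12.4 mean [ 537.3 -363.8] pca 97.3
hinge side 70 [431.1 119.6] [  28.5 1159.6] 12.3 mean [ 518.6 -285.8] pca 103.0
paneltop side 308 [528.7 214.7] [ 22.2 206.5] 7.9 mean [522.3 255.8] pca 92.2
panelmid side 335 [446.2 419.8] [ 59.9 605.7] 24.5 mean [519.7 258.2] pca 102.9
bars [[ 502.  -323.1  157.1]
 [ 556.5 -312.8  156.5]] 0.1629872720297833
```

```bash
cat > fit.py <<'E'
from h import *
D={n:(np.load(n+"0.npz")) for n in("top","side")}
Pw={n:pts(n,D[n]["d"]) for n in D}
def rect(n,cx,cy,hx,hy,z0,z1,lab):
    Q=Pw[n]; m=(Q[...,2]>z0)&(Q[...,2]<z1)&(abs(Q[...,0]-cx)<hx)&(abs(Q[...,1]-cy)<hy)
    _,l,st,_=cv2.connectedComponentsWithStats(m.astype(np.uint8))
    m=np.isin(l,[k for k in range(1,len(st)) if st[k,4]>5])
    q=Q[m]; r=cv2.minAreaRect((q[:,:2]*1000).astype(np.float32)); 
    c=q[:,:2].mean(0); w,v=np.linalg.eigh(np.cov((q[:,:2]-c).T)); a=np.degrees(np.arctan2(*v[::-1,1]))
    print(lab,n,m.sum(),np.round(r[0],1),np.round(r[1],1),round(r[2],1),"mean",np.round(c*1000,1),"pca",round(a,1))
for n in D:
    rect(n,.565,-.015,.085,.12,.007,.018,"easelbase")
    rect(n,.565,-.015,.085,.12,.042,.065,"easelrails")
    rect(n,.578,.029,.04,.04,.07,.096,"upright mid")
    rect(n,.578,.029,.04,.04,.104,.118,"upright top")
    rect(n,.53,-.31,.08,.09,.007,.018,"stripbase")
    rect(n,.53,-.31,.08,.09,.078,.089,"striptop")
    rect(n,.53,-.31,.08,.09,.14,.17,"handles")
    rect(n,.524,.254,.08,.09,.112,.13,"paneltop")
    rect(n,.524,.254,.08,.09,.06,.1,"panelmid")
E
python3 fit.py
```

```text
easelbase top 2511 [574.2 -16.6] [110.8 179.7] 7.6 mean [571.1 -18.1] pca 99.7
easelrails top 508 [573.4 -13.8] [ 32.4 163.9] 7.4 mean [575.  -20.4] pca 99.8
upright mid top 32 [574.5  28.9] [ 1.3 32.9] 7.4 mean [574.3  28.5] pca 97.4
upright top top 52 [578.3  30. ] [ 7.9 32.6] 9.1 mean [578.9  30.2] pca 98.0
stripbase top 1092 [ 528.7 -314.1] [ 80.  120.7] 10.4 mean [ 523.2 -299.8] pca 81.9
striptop top 151 [ 528.8 -313.7] [104.5  41.1] 81.8 mean [ 526.9 -310.9] pca 100.0
handles top 191 [ 529.7 -318.6] [65.7 32.6] 11.0 mean [ 530.4 -317.9] pca -169.7
paneltop top 277 [524.5 252.5] [  8.6 131.2] 0.4 mean [524.1 250.7] pca 90.6
panelmid top 159 [520.7 252.6] [  7.7 131.4] 3.6 mean [520.9 245.2] pca 91.4
easelbase side 1573 [573.7 -15.3] [110.8 183.6] 8.0 mean [568.1  -6.5] pca 93.6
easelrails side 315 [574.5 -22. ] [ 32.  161.7] 8.0 mean [573.4 -14.6] pca 99.7
upright mid side 51 [574.4  31.1] [33.9  7.9] 83.3 mean [575.1  36.7] pca 89.6
upright top side 34 [578.7  30.3] [ 6.6 36.9] 9.6 mean [578.6  31.9] pca 99.5
stripbase side 597 [ 528.3 -312.3] [ 79.8 122.6] 10.6 mean [ 526.2 -304.3] pca 97.0
striptop side 60 [ 523.1 -294.6] [40.5 69. ] 14.0 mean [ 524.9 -294.8] pca 98.5
handles side 79 [ 528.9 -316.4] [63.9 32. ] 14.3 mean [ 529.3 -314.8] pca -169.6
paneltop side 308 [524.3 253.4] [  9.2 129.9] 0.2 mean [523.5 257.2] pca 90.5
panelmid side 335 [520.5 253.3] [131.5   8.2] 87.5 mean [520.7 260.7] pca 89.7
```

```bash
cat >> h.py <<'E'
def go(x,y,z,yaw,pitch=0):
    o=robot.observe(); r=R.from_euler("xyz",o["eef_rot"]); t=R.from_euler("xyz",[180,pitch,yaw],degrees=True)
    print("t",round(o["time_s"],2),"shift",np.round(r.inv().apply(np.array([x,y,z])-o["eef_pos"]),4),"turn",np.round((r.inv()*t).as_rotvec(degrees=True),1),"now",np.round(o["eef_pos"],4),np.round(np.degrees(o["eef_rot"]),1),np.round(o["wrist_force"],1),o["grip_width"],np.round(o["joint_pos"],2))
E
python3 -c "
from h import *
go(.5244,.253,.25,90.4)"
```

```text
t 0.15 shift [ 0.582  -0.5884 -0.0538] turn [ -0.1  -0.1 -66. ] now [ 0.2374 -0.5232  0.1953] [-179.9   -0.    24.4] [-0.2  0.8  0.4] 0.08515442084597079 [-1.35  0.18  1.61  0.    1.35 -0.21]
```

>>> {"method": "play_rows", "body": {"targets": [[0.58, -0.588, -0.055, 0, 0, -66, -1], [0.58, -0.588, -0.055, 0, 0, -66, -1], [0.58, -0.588, -0.055, 0, 0, -66, -1], [0.58, -0.588, -0.055, 0, 0, -66, -1], [0.58, -0.588, -0.055, 0, 0, -66, -1], [0.58, -0.588, -0.055, 0, 0, -66, -1], [0.58, -0.588, -0.055, 0, 0, -66, -1], [0.58, -0.588, -0.055, 0, 0, -66, -1]]}}

```text
time_s: 1.15
eef_pos: [0.4102, -0.0535, 0.2295]
eef_rot: [3.141, 0.0, 1.578]
wrist_force: [1.3, 0.1, -0.4]
grip_width: 0.0851
finger_force: 0.0
```

```bash
python3 -c "
from h import *
go(.5244,.253,.2,90.4)"
```

```text
t 1.15 shift [0.3057 0.1163 0.0295] turn [ 0.  0. -0.] now [ 0.4102 -0.0535  0.2295] [180.    0.   90.4] [ 1.3  0.1 -0.4] 0.08514337097967892 [-0.42 -0.23  1.94 -0.    1.43 -0.43]
```

>>> {"method": "play_rows", "body": {"targets": [[0.306, 0.116, 0.03, 0, 0, 0, -1], [0.306, 0.116, 0.03, 0, 0, 0, -1], [0.306, 0.116, 0.03, 0, 0, 0, -1], [0.306, 0.116, 0.03, 0, 0, 0, -1], [0.306, 0.116, 0.03, 0, 0, 0, -1], [0.306, 0.116, 0.03, 0, 0, 0, -1], [0.306, 0.116, 0.03, 0, 0, 0, -1], [0.306, 0.116, 0.03, 0, 0, 0, -1]]}}

```text
time_s: 2.15
eef_pos: [0.5235, 0.25, 0.1993]
eef_rot: [-3.141, 0.001, 1.577]
wrist_force: [0.6, -0.4, -0.1]
grip_width: 0.0855
finger_force: 0.0
```

```bash
python3 -c "
from h import *
p,d=robot.read_camera('wrist')
cv2.imwrite('pics/c.png',cv2.cvtColor(p,cv2.COLOR_RGB2BGR))
go(.5244,.253,.09,90.4)"
```

```text
t 2.2 shift [0.0032 0.0007 0.1095] turn [ 0.   0.  -0.1] now [0.5237 0.2498 0.1995] [180.    0.   90.3] [ 0.8 -0.4  0.4] 0.08506182802875888 [ 0.24  0.19  1.59 -0.    1.36  0.24]
```

View pics/c.png

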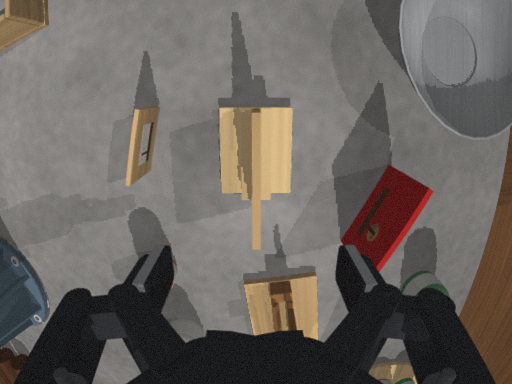

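The wrist view shows the panel's top edge at about (256,180), edge-on and centred between the fingers, with nothing in the way. Descending.

>>> {"method": "play_rows", "body": {"targets": [[0.003, 0.001, 0.055, 0, 0, 0, -1], [0.003, 0.001, 0.11, 0, 0, 0, -1], [0.003, 0.001, 0.11, 0, 0, 0, -1], [0.003, 0.001, 0.11, 0, 0, 0, 1], [0.003, 0.001, 0.11, 0, 0, 0, 1], [0.003, 0.001, 0.11, 0, 0, 0, 1], [0.003, 0.001, 0.11, 0, 0, 0, 1], [0.003, 0.001, 0.11, 0, 0, 0, 1]], "newtons": 40}}

```text
time_s: 3.2
eef_pos: [0.5248, 0.2544, 0.0895]
eef_rot: [3.141, -0.0, 1.578]
wrist_force: [0.1, 0.5, -0.3]
grip_width: 0.0
finger_force: 0.0
```

>>> {"method": "play_rows", "body": {"targets": [[0, 0, 0, 0, 0, 0, 1], [0, 0, 0, 0, 0, 0, 1], [0, 0, -0.02, 0, 0, 0, 1], [0, 0, -0.06, 0, 0, 0, 1], [0, 0, -0.1, 0, 0, 0, 1], [0, 0, -0.15, 0, 0, 0, 1], [0, 0, -0.15, 0, 0, 0, 1], [0, 0, -0.15, 0, 0, 0, 1]]}}

```text
time_s: 4.2
eef_pos: [0.5244, 0.2542, 0.2387]
eef_rot: [-3.141, 0.0, 1.578]
wrist_force: [-0.3, -0.7, -1.0]
grip_width: -0.0
finger_force: 0.0
```

```bash
python3 -c "
from h import *
p,d=robot.read_camera('side'); Q=pts('side',d)
p2,d2=robot.read_camera('top'); T=pts('top',d2)
for q in (Q,T):
  for z0,z1 in((.13,.15),(.16,.2),(.2,.23),(.235,.3)):
    m=(q[...,2]>z0)&(q[...,2]<z1)&(abs(q[...,0]-.524)<.03)&(abs(q[...,1]-.25)<.09); e=q[m]
    print(z0,m.sum(), e.shape[0] and np.round([*e.min(0),*e.max(0)],3))
cv2.imwrite('pics/d.png',cv2.cvtColor(cv2.resize(p[150:350,130:330],(600,600)),cv2.COLOR_RGB2BGR))
go(.574,-.016,.24,97.7)"
```

```text
0.13 0 0
0.16 0 0
0.2 0 0
0.235 126 [0.51  0.25  0.275 0.537 0.267 0.3  ]
0.13 0 0
0.16 0 0
0.2 0 0
0.235 76 [0.51  0.243 0.276 0.537 0.257 0.299]
t 4.3 shift [-0.2704  0.0484 -0.0026] turn [-0.2  0.  -7.3] now [0.5237 0.254  0.2373] [-179.8    0.    90.4] [ 0.6  0.2 -0.7] -1.113390861928257e-05 [ 0.25  0.17  1.54 -0.    1.44  0.24]
```

View pics/d.png

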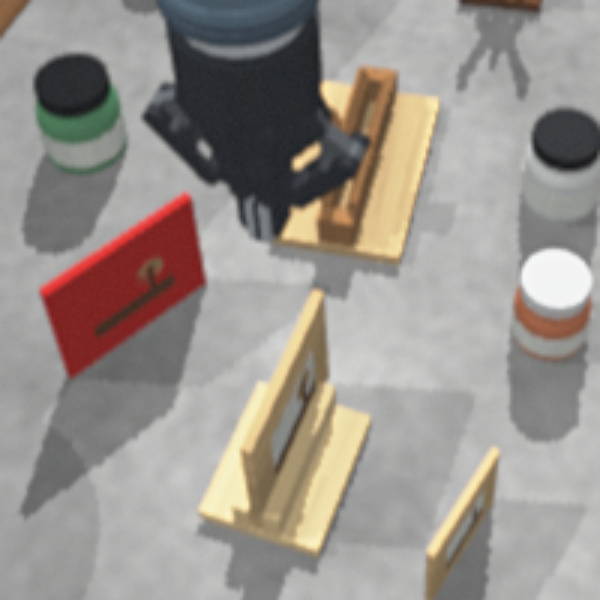

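```bash
python3 -c "
from h import *
p,d=robot.read_camera('side'); Q=pts('side',d); i,E=info('side')
print(np.round(d[215:235:2,217],3)); print(np.round(Q[215:235:2,217],3))
def proj(n,X):
  i,E=info(n); c=E[:3,:3]@X+E[:3,3]; return i['cx']+i['fx']*c[0]/-c[2], i['cy']-i['fy']*c[1]/-c[2]
o=robot.observe(); print('tcp px',proj('side',o['eef_pos']))
for z in(.25,.26,.27,.28): print(z,proj('side',np.array([*o['eef_pos'][:2],z])))
"
```

```text
[0.744 0.747 0.751 0.758 0.76  0.768 0.771 0.774 0.78  1.122]
[[ 0.518  0.266  0.322]
 [ 0.518  0.267  0.317]
 [ 0.519  0.266  0.311]
 [ 0.52   0.265  0.304]
 [ 0.52   0.266  0.3  ]
 [ 0.521  0.264  0.291]
 [ 0.521  0.265  0.286]
 [ 0.521  0.266  0.282]
 [ 0.522  0.265  0.275]
 [ 0.621  0.085 -0.003]]
tcp px (np.float64(220.15133060826133), np.float64(238.72332419025554))
0.25 (np.float64(219.6686711871537), np.float64(234.52037989743198))
0.26 (np.float64(219.28058600603592), np.float64(231.14097751600664))
0.27 (np.float64(218.88527104777984), np.float64(227.69861904332384))
0.28 (np.float64(218.48252238371353), np.float64(224.19152869130022))
```

The picture shows the panel still in the rack (crop ~(290,400)) and the shut fingertips at side pixel (217,231), which is z≈0.273. The reported TCP z is 0.237, so the real tip sits about 35 mm behind the reported TCP. The fingers closed above the panel and touched nothing. I'll correct all heights by −0.035 and try again.

>>> {"method": "play_rows", "body": {"targets": [[0, 0.001, 0, 0, 0, 0, -1], [0, 0.001, 0, 0, 0, 0, -1], [0, 0.001, 0, 0, 0, 0, -1], [0, 0.001, 0.05, 0, 0, 0, -1], [0, 0.001, 0.1, 0, 0, 0, -1], [0, 0.001, 0.14, 0, 0, 0, -1], [0, 0.001, 0.17, 0, 0, 0, -1], [0, 0.001, 0.18, 0, 0, 0, -1]]}}

```text
time_s: 5.35
eef_pos: [0.5242, 0.2539, 0.0571]
eef_rot: [-3.138, 0.001, 1.578]
wrist_force: [-0.2, 1.0, 0.1]
grip_width: 0.0856
finger_force: 0.0
```

>>> {"method": "play_rows", "body": {"targets": [[0, 0, 0, 0, 0, 0, 1], [0, 0, 0, 0, 0, 0, 1], [0, 0, 0, 0, 0, 0, 1], [0, 0, 0, 0, 0, 0, 1], [0, 0, 0, 0, 0, 0, 1], [0, 0, 0, 0, 0, 0, 1]], "newtons": 40}}

```text
time_s: 6.1
eef_pos: [0.5263, 0.2545, 0.0601]
eef_rot: [3.14, -0.0, 1.578]
wrist_force: [-1.6, -0.4, 5.0]
grip_width: 0.0075
finger_force: 40.1
```

>>> {"method": "play_rows", "body": {"targets": [[0, 0, -0.02, 0, 0, 0, 1], [0, 0, -0.06, 0, 0, 0, 1], [0, 0, -0.1, 0, 0, 0, 1], [0, 0, -0.14, 0, 0, 0, 1], [0, 0, -0.15, 0, 0, 0, 1], [0, 0, -0.15, 0, 0, 0, 1]]}}

```text
time_s: 6.85
eef_pos: [0.5257, 0.2543, 0.2088]
eef_rot: [3.141, -0.0, 1.578]
wrist_force: [-0.2, -0.7, -1.4]
grip_width: 0.007
finger_force: 39.3
```

```bash
cat > pan.py <<'E'
from h import *
def panel(x,y):
  p,d=robot.read_camera('side'); q=pts('side',d); o=robot.observe()
  p2,d2=robot.read_camera('top'); t=pts('top',d2)
  for q,nm,pp in((q,'side',p),(t,'top',p2)):
    h=cv2.cvtColor(pp,cv2.COLOR_RGB2HSV)
    m=(q[...,2]>o['eef_pos'][2]-.06)&(q[...,2]<.33)&(np.hypot(q[...,0]-x,q[...,1]-y)<.1)&(h[...,1]>70)&(h[...,0]<30)
    e=q[m]; 
    if len(e)<20: print(nm,len(e)); continue
    print(nm,len(e),'zrange',np.round(np.percentile(e[:,2],[1,99]),4)); 
    for z0 in np.arange(e[:,2].min(),e[:,2].max(),.03):
      s=e[(e[:,2]>=z0)&(e[:,2]<z0+.03)]
      if len(s)<20: continue
      r=cv2.minAreaRect((s[:,:2]*1000).astype(np.float32)); print(' z',round(z0,3),len(s),np.round(r[0],1),np.round(r[1],1),round(r[2],1))
E
python3 -c "
from pan import *
panel(.525,.254); go(.574,-.016,.21,97.7)"
```

```text
side 819 zrange [0.162  0.3153]
 z 0.16 242 [521.  253.5] [129.8   6.8] 88.0
 z 0.19 140 [520.9 257.8] [120.4   6.6] 87.6
 z 0.22 146 [521.  253.5] [131.6   7.6] 87.4
 z 0.25 265 [524.7 259.7] [  8.8 117.1] 1.0
top 441 zrange [0.1623 0.2755]
 z 0.158 88 [520.5 231.3] [ 7.6 90.3] 5.3
 z 0.188 55 [520.5 222.5] [ 7.8 72.4] 7.2
 z 0.218 56 [516.4 216.3] [ 7.2 63.5] 16.0
 z 0.248 239 [525.1 221.9] [70.7  8.7] 89.8
t 6.95 shift [-0.2703  0.0475 -0.0029] turn [-0.2  0.  -7.3] now [0.5246 0.254  0.207 ] [-179.8    0.    90.4] [ 0.3 -0.  -0.8] 0.007524556336395637 [0.25 0.19 1.57 0.   1.38 0.24]
```

>>> {"method": "play_rows", "body": {"targets": [[-0.27, 0.048, 0, 0, 0, -7.3, 1], [-0.27, 0.048, 0, 0, 0, -7.3, 1], [-0.27, 0.048, 0, 0, 0, -7.3, 1], [-0.27, 0.048, 0, 0, 0, -7.3, 1], [-0.27, 0.048, 0, 0, 0, -7.3, 1], [-0.27, 0.048, 0, 0, 0, -7.3, 1], [-0.27, 0.048, 0, 0, 0, -7.3, 1], [-0.27, 0.048, 0, 0, 0, -7.3, 1]]}}

```text
time_s: 7.95
eef_pos: [0.5752, -0.014, 0.2086]
eef_rot: [-3.141, -0.001, 1.707]
wrist_force: [-0.8, -0.8, 0.1]
grip_width: 0.0078
finger_force: 39.3
```

```bash
python3 -c "
from pan import *
panel(.574,-.016); go(.574,-.016,.061,97.7)"
```

```text
side 468 zrange [0.1634 0.3233]
 z 0.16 111 [569.4  -6.5] [  8.7 114.8] 3.9
 z 0.19 73 [571.5  -7. ] [  6.8 117.1] 6.8
 z 0.22 67 [565.3  26.6] [48.3  7.4] 89.8
 z 0.25 169 [574.8  11.3] [79.4 32.7] 85.9
 z 0.28 29 [591.6 -11. ] [50.4 26.6] 3.8
top 350 zrange [0.1609 0.2719]
 z 0.158 89 [569.4  -2.9] [  1.7 101.7] 7.9
 z 0.188 55 [568.5   0.6] [ 1.5 95. ] 6.9
 z 0.218 51 [569.6  -2.6] [  1.1 100.5] 7.9
 z 0.248 152 [573.6  -4.4] [  8.3 106.5] 7.9
t 8.05 shift [-0.0017 -0.0016  0.1481] turn [-0.  -0.   0.1] now [ 0.5754 -0.0142  0.2091] [-180.    -0.    97.8] [-0.4 -0.  -0.9] 0.007042735883437791 [-0.23  0.17  1.59  0.    1.38 -0.37]
```

>>> {"method": "play_rows", "body": {"targets": [[-0.002, -0.0015, 0.03, 0, 0, 0, 1], [-0.002, -0.0015, 0.06, 0, 0, 0, 1], [-0.002, -0.0015, 0.085, 0, 0, 0, 1], [-0.002, -0.0015, 0.105, 0, 0, 0, 1], [-0.002, -0.0015, 0.12, 0, 0, 0, 1], [-0.002, -0.0015, 0.13, 0, 0, 0, 1], [-0.002, -0.0015, 0.136, 0, 0, 0, 1], [-0.002, -0.0015, 0.14, 0, 0, 0, 1]]}}

```text
time_s: 9.05
eef_pos: [0.5747, -0.0175, 0.0693]
eef_rot: [3.141, 0.0, 1.705]
wrist_force: [-0.4, -0.6, -0.5]
grip_width: 0.0071
finger_force: 39.3
```

```bash
python3 -c "
from pan import *
go(.574,-.016,.061,97.7)
p,d=robot.read_camera('side');cv2.imwrite('pics/e.png',cv2.cvtColor(cv2.resize(p[80:280,160:360],(600,600)),cv2.COLOR_RGB2BGR))"
```

```text
t 9.05 shift [ 0.0016 -0.0005  0.0083] turn [0. 0. 0.] now [ 0.5747 -0.0175  0.0693] [180.    0.   97.7] [-0.4 -0.6 -0.5] 0.007083422122368555 [-0.24  0.32  1.71  0.    1.11 -0.37]
```

View pics/e.png

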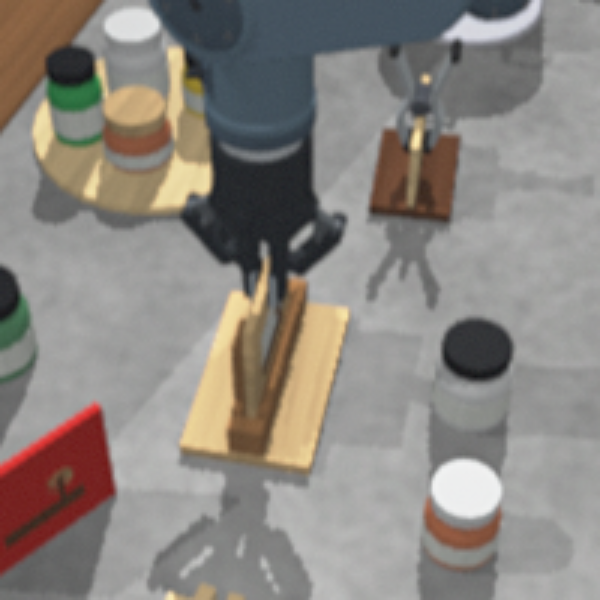

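The panel (crop ~(257,340)) is entering the groove between lip and rail, and both jars are standing. Lowering to the floor.

>>> {"method": "play_rows", "body": {"targets": [[0.001, 0, 0.003, 0, 0, 0, 1], [0.001, 0, 0.006, 0, 0, 0, 1], [0.001, 0, 0.008, 0, 0, 0, 1], [0.001, 0, 0.009, 0, 0, 0, 1], [0.001, 0, 0.009, 0, 0, 0, 1]]}}

```text
time_s: 9.72
eef_pos: [0.5743, -0.0166, 0.0602]
eef_rot: [3.142, 0.0, 1.705]
wrist_force: [-0.6, -0.3, -1.6]
grip_width: 0.0076
finger_force: 39.3
```

>>> {"method": "play_rows", "body": {"targets": [[0, 0, 0.001, 0, 0, 0, 1], [0, 0, 0.002, 0, 0, 0, 1], [0, 0, 0.002, 0, 0, 0, 1]]}}

```text
time_s: 10.1
eef_pos: [0.5749, -0.0165, 0.0601]
eef_rot: [3.14, 0.0, 1.705]
wrist_force: [-4.1, 1.6, 11.6]
grip_width: 0.0073
finger_force: 41.1
```

>>> {"method": "play_rows", "body": {"targets": [[0, 0, 0, 0, 0, 0, 0], [0, 0, 0, 0, 0, 0, 0], [0, 0, 0, 0, 0, 0, 0], [0, 0, 0, 0, 0, 0, 0], [0, 0, -0.04, 0, 0, 0, 0], [0, 0, -0.1, 0, 0, 0, 0], [0, 0, -0.16, 0, 0, 0, 0], [0, 0, -0.2, 0, 0, 0, -1]]}}

```text
time_s: 11.1
eef_pos: [0.5751, -0.0167, 0.2617]
eef_rot: [3.138, 0.001, 1.705]
wrist_force: [0.5, 0.3, 0.0]
grip_width: 0.0593
finger_force: 0.0
```

```bash
python3 - <<'E'
from pan import *
p,d=robot.read_camera('side'); p2,d2=robot.read_camera('top'); 
np.savez('side0.npz',p=p,d=d); np.savez('top0.npz',p=p2,d=d2)
import io,contextlib
s=io.StringIO()
with contextlib.redirect_stdout(s): import fit
fit.rect('side',.57,-.016,.04,.08,.113,.13,'paneltop'); fit.rect('side',.57,-.016,.04,.08,.06,.1,'panelmid'); 
q=fit.Pw['side'];m=(abs(q[...,0]-.575)<.03)&(abs(q[...,1]+.016)<.09)&(q[...,2]<.14); print(np.percentile(q[m][:,2],[99,99.8]))
go(.529,-.316,.25,101)
E
```

```text
paneltop side 164 [574.1 -16.9] [  9.1 131. ] 8.0 mean [573.  -12.3] pca 97.7
panelmid side 222 [578.3 -14.6] [ 18.2 128.7] 7.3 mean [570.4   5.7] pca 93.6
[0.12270814 0.12379659]
t 11.2 shift [-0.2896 -0.088   0.0147] turn [ 0.5  0.2 -3.3] now [ 0.5772 -0.0172  0.2645] [179.4   0.2  97.7] [-0.5  0.6  0.8] 0.0736937426299324 [-0.24  0.13  1.53  0.    1.47 -0.37]fit.py:9: RuntimeWarning: Mean of empty slice.
  c=q[:,:2].mean(0); w,v=np.linalg.eigh(np.cov((q[:,:2]-c).T)); a=np.degrees(np.arctan2(*v[::-1,1]))
  ret = um.true_divide(
  avg = a.mean(axis, **keepdims_kw)
fit.py:9: RuntimeWarning: Degrees of freedom <= 0 for slice
  c=q[:,:2].mean(0); w,v=np.linalg.eigh(np.cov((q[:,:2]-c).T)); a=np.degrees(np.arctan2(*v[::-1,1]))
  c *= np.true_divide(1, fact)
  c *= np.true_divide(1, fact)
```

The panel is seated: top edge at (574,−17), z 0.122, yaw 8°. Now to the clamp.

>>> {"method": "play_rows", "body": {"targets": [[-0.29, -0.088, 0.015, 0, 0, -3, -1], [-0.29, -0.088, 0.015, 0, 0, -3, -1], [-0.29, -0.088, 0.015, 0, 0, -3, -1], [-0.29, -0.088, 0.015, 0, 0, -3, -1], [-0.29, -0.088, 0.015, 0, 0, -3, -1], [-0.29, -0.088, 0.015, 0, 0, -3, -1], [-0.29, -0.088, 0.015, 0, 0, -3, -1], [-0.29, -0.088, 0.015, 0, 0, -3, -1]]}}

```text
time_s: 12.2
eef_pos: [0.5263, -0.3142, 0.243]
eef_rot: [-3.142, -0.001, 1.759]
wrist_force: [-0.6, 0.4, -0.3]
grip_width: 0.0852
finger_force: 0.0
```

```bash
python3 -c "
from h import *
p,d=robot.read_camera('wrist')
cv2.imwrite('pics/f.png',cv2.cvtColor(p,cv2.COLOR_RGB2BGR))
go(.5293,-.3175,.097,100.7)"
```

```text
t 12.25 shift [-0.0038  0.0023  0.1462] turn [ 0.  -0.   0.1] now [ 0.5264 -0.3142  0.2432] [180.   -0.  100.8] [-0.1 -0.4  0.6] 0.08535972516123257 [-0.73  0.23  1.45  0.    1.46 -0.92]
```

View pics/f.png

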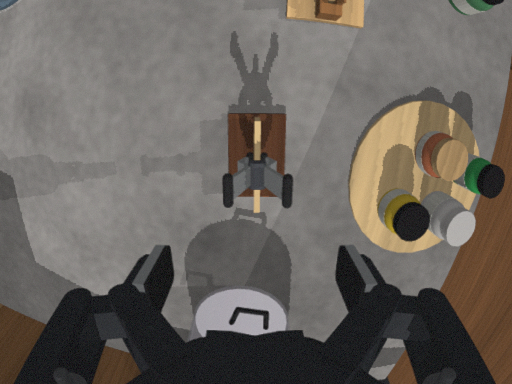

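Wrist view: handle bars at (228,190) and (287,190) straddle the centre column with free space on both sides. The clamp is aligned.

>>> {"method": "play_rows", "body": {"targets": [[-0.004, 0.002, 0.04, 0, 0, 0, -1], [-0.004, 0.002, 0.08, 0, 0, 0, -1], [-0.004, 0.002, 0.11, 0, 0, 0, -1], [-0.004, 0.002, 0.13, 0, 0, 0, -1], [-0.004, 0.002, 0.14, 0, 0, 0, -1], [-0.004, 0.002, 0.146, 0, 0, 0, -1], [-0.004, 0.002, 0.146, 0, 0, 0, -1]], "newtons": 25}}

```text
time_s: 13.12
eef_pos: [0.5289, -0.3195, 0.0977]
eef_rot: [3.141, 0.001, 1.758]
wrist_force: [0.4, -0.0, 0.1]
grip_width: 0.0854
finger_force: 0.0
```

>>> {"method": "play_rows", "body": {"targets": [[0, 0, 0, 0, 0, 0, 1], [0, 0, 0, 0, 0, 0, 1], [0, 0, 0, 0, 0, 0, 1], [0, 0, 0, 0, 0, 0, 1], [0, 0, 0, 0, 0, 0, 1]]}}

```text
time_s: 13.75
eef_pos: [0.5312, -0.3218, 0.1018]
eef_rot: [3.137, 0.007, 1.757]
wrist_force: [0.2, -0.5, 14.3]
grip_width: 0.0332
finger_force: 25.0
```

```bash
python3 -c "
from pan import *
go(.529,-.316,.27,100.7)
p,d=robot.read_camera('side');np.savez('s1.npz',p=p,d=d);cv2.imwrite('pics/g.png',cv2.cvtColor(cv2.resize(p[20:170,230:380],(600,600),interpolation=cv2.INTER_CUBIC),cv2.COLOR_RGB2BGR))"
```

```text
t 13.75 shift [ 0.0049 -0.0003 -0.1682] turn [ 0.3  0.4 -0. ] now [ 0.5312 -0.3218  0.1018] [179.7   0.4 100.7] [ 0.2 -0.5 14.3] 0.03318852393677245 [-0.74  0.37  1.57 -0.    1.19 -0.92]
```

View pics/g.png

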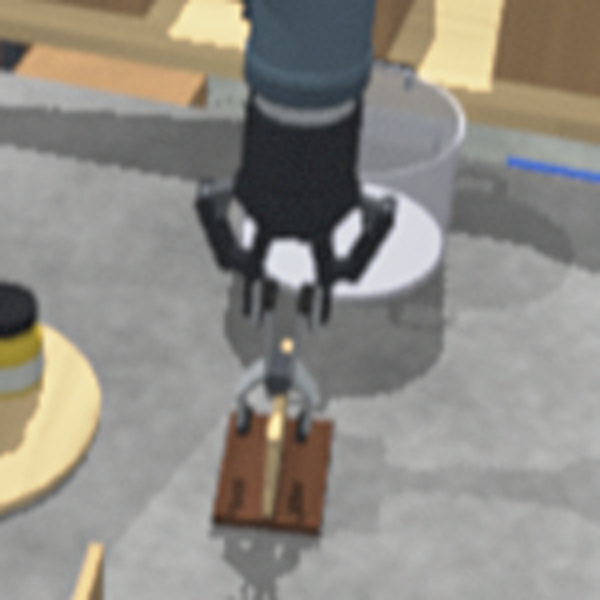

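The clamp is squeezed fully open (33 mm), with its jaws at crop (243,430) and (305,430), clear of the strip. Lifting.

>>> {"method": "play_rows", "body": {"targets": [[0, 0, -0.01, 0, 0, 0, 1], [0, 0, -0.03, 0, 0, 0, 1], [0, 0, -0.06, 0, 0, 0, 1], [0, 0, -0.09, 0, 0, 0, 1], [0, 0, -0.12, 0, 0, 0, 1], [0, 0, -0.14, 0, 0, 0, 1], [0, 0, -0.14, 0, 0, 0, 1]], "newtons": 30}}

```text
time_s: 14.68
eef_pos: [0.5294, -0.3199, 0.2394]
eef_rot: [3.139, 0.003, 1.758]
wrist_force: [-0.5, 0.1, -1.6]
grip_width: 0.0329
finger_force: 30.1
```

```bash
cat > cl.py <<'E'
from h import *
def clamp(r=.07):
  o=robot.observe(); e=o['eef_pos']; y=o['eef_rot'][2]; ax=np.array([np.cos(y),np.sin(y)]); ay=np.array([np.sin(y),-np.cos(y)])
  for n in('side','top'):
    p,d=robot.read_camera(n); q=pts(n,d); h=cv2.cvtColor(p,cv2.COLOR_RGB2HSV)
    for a,b in((-.07,-.05),(-.05,-.03),(-.03,0),(0,.02),(.02,.04)):
      m=(q[...,2]>e[2]+a)&(q[...,2]<e[2]+b)&(np.hypot(q[...,0]-e[0],q[...,1]-e[1])<r)&(h[...,1]<70); s=q[m]
      if len(s)<6: continue
      u=(s[:,:2]-e[:2])@ax; v=(s[:,:2]-e[:2])@ay
      print(n,'dz',a,b,len(s),'toolx',np.round(np.percentile(u,[1,50,99]),4),'tooly',np.round(np.percentile(v,[1,50,99]),4),'z',np.round(np.percentile(s[:,2],[1,99]),3))
E
python3 -c "
from cl import *
clamp(); go(.5744,.0255,.235,97.8)"
```

```text
side dz -0.07 -0.05 30 toolx [-0.0069  0.0172  0.0237] tooly [-0.0223 -0.0148  0.0264] z [0.182 0.189]
side dz -0.05 -0.03 44 toolx [-0.0064  0.0138  0.0205] tooly [-0.0257  0.0217  0.0278] z [0.19  0.209]
side dz -0.03 0 148 toolx [-0.0095  0.0128  0.0212] tooly [-0.0266 -0.0005  0.0286] z [0.21  0.239]
side dz 0 0.02 50 toolx [-0.012   0.0109  0.0195] tooly [-0.0109  0.0009  0.0118] z [0.24  0.257]
side dz 0.02 0.04 39 toolx [0.0041 0.0119 0.0157] tooly [-0.0253 -0.0072  0.0213] z [0.26  0.279]
top dz -0.07 -0.05 55 toolx [0.0018 0.0148 0.0209] tooly [-0.0228  0.0194  0.0276] z [0.182 0.189]
top dz -0.05 -0.03 17 toolx [0.0071 0.0143 0.0165] tooly [0.0207 0.0247 0.0294] z [0.19  0.208]
top dz -0.03 0 184 toolx [-0.0072  0.012   0.0187] tooly [-0.0078  0.0139  0.0285] z [0.211 0.239]
top dz 0 0.02 38 toolx [0.0005 0.0124 0.0178] tooly [-0.0033  0.0068  0.012 ] z [0.24  0.258]
top dz 0.02 0.04 25 toolx [0.0063 0.0123 0.0136] tooly [0.0074 0.01   0.0251] z [0.261 0.279]
t 14.78 shift [0.3298 0.1094 0.0015] turn [-0.1 -0.1  2.9] now [ 0.5282 -0.3189  0.2363] [-1.799e+02 -1.000e-01  1.007e+02] [-0.3  0.  -0.7] 0.03328789997080341 [-0.74  0.24  1.45 -0.    1.45 -0.92]
```

>>> {"method": "play_rows", "body": {"targets": [[0.33, 0.109, 0, 0, 0, 2.9, 1], [0.33, 0.109, 0, 0, 0, 2.9, 1], [0.33, 0.109, 0, 0, 0, 2.9, 1], [0.33, 0.109, 0, 0, 0, 2.9, 1], [0.33, 0.109, 0, 0, 0, 2.9, 1], [0.33, 0.109, 0, 0, 0, 2.9, 1], [0.33, 0.109, 0, 0, 0, 2.9, 1], [0.33, 0.109, 0, 0, 0, 2.9, 1]]}}

```text
time_s: 15.78
eef_pos: [0.5738, 0.0248, 0.2359]
eef_rot: [-3.139, -0.0, 1.707]
wrist_force: [0.7, 0.0, -1.2]
grip_width: 0.0327
finger_force: 30.1
```

>>> {"method": "play_rows", "body": {"targets": [[0, 0, 0, 0, 0, 0, 1], [0, 0, 0, 0, 0, 0, 1]]}}

```text
time_s: 16.02
eef_pos: [0.5744, 0.0241, 0.237]
eef_rot: [-3.141, -0.0, 1.705]
wrist_force: [-0.8, -0.3, -1.1]
grip_width: 0.033
finger_force: 30.1
```

```bash
python3 -c "
from cl import *
clamp(.06); go(.5744,.0255,.138,97.8)
p,d=robot.read_camera('side'); q=pts('side',d)
m=(q[...,2]>.1)&(q[...,2]<.13)&(abs(q[...,0]-.574)<.04)&(abs(q[...,1]+.015)<.1); s=q[m]
G=np.array([.574,-.016]); a=np.radians(7.8); x=(s[:,:2]-G)@[np.cos(a),np.sin(a)]; y=(s[:,:2]-G)@[-np.sin(a),np.cos(a)]
for z0,z1 in((.1,.108),(.108,.116),(.116,.13)):
  k=(s[:,2]>z0)&(s[:,2]<z1); print(z0,k.sum(),np.round(np.percentile(x[k],[2,50,98]),4),np.round(np.percentile(y[k],[2,50,98]),4))
"
```

```text
side dz -0.07 -0.05 36 toolx [-0.0094  0.0137  0.0216] tooly [-0.0241  0.0183  0.0253] z [0.181 0.187]
side dz -0.05 -0.03 79 toolx [-0.0085  0.0115  0.0183] tooly [-0.0264  0.0225  0.0283] z [0.187 0.207]
side dz -0.03 0 216 toolx [-0.0086  0.0118  0.02  ] tooly [-0.027  -0.0077  0.0276] z [0.208 0.237]
side dz 0 0.02 102 toolx [-0.0102  0.0096  0.0182] tooly [-0.0114  0.0025  0.0117] z [0.237 0.257]
side dz 0.02 0.04 75 toolx [-0.0093  0.0099  0.0144] tooly [-0.0237  0.0076  0.0157] z [0.257 0.277]
t 16.12 shift [0.0011 0.0001 0.0992] turn [ 0.   0.  -0.1] now [0.5745 0.0244 0.2372] [180.    0.   97.7] [ 0.3 -0.6 -1.2] 0.03288921857902849 [-0.16  0.15  1.56 -0.    1.43 -0.3 ]
0.1 64 [-0.0041 -0.0023  0.0145] [-0.0611  0.0412  0.0636]
0.108 52 [-0.0042 -0.003   0.0128] [-0.0515  0.0379  0.063 ]
0.116 94 [-0.0042 -0.0007  0.0043] [-0.0651  0.0275  0.0637]
```

Panel spans easel x −4…4 and the upright reaches 14.5. The open jaws are centred at +6 (−10…22), so both sides clear. Descending.

>>> {"method": "play_rows", "body": {"targets": [[0.001, 0, 0.02, 0, 0, 0, 1], [0.001, 0, 0.04, 0, 0, 0, 1], [0.001, 0, 0.055, 0, 0, 0, 1], [0.001, 0, 0.068, 0, 0, 0, 1], [0.001, 0, 0.078, 0, 0, 0, 1], [0.001, 0, 0.086, 0, 0, 0, 1], [0.001, 0, 0.092, 0, 0, 0, 1], [0.001, 0, 0.094, 0, 0, 0, 1]]}}

```text
time_s: 17.18
eef_pos: [0.5743, 0.0263, 0.143]
eef_rot: [-3.141, -0.0, 1.707]
wrist_force: [0.9, -0.1, -0.4]
grip_width: 0.0332
finger_force: 30.2
```

>>> {"method": "play_rows", "body": {"targets": [[0, 0, 0.002, 0, 0, 0, 1], [0, 0, 0.004, 0, 0, 0, 1], [0, 0, 0.005, 0, 0, 0, 1]]}}

```text
time_s: 17.55
eef_pos: [0.5746, 0.0262, 0.1386]
eef_rot: [3.141, 0.0, 1.707]
wrist_force: [0.1, -0.3, 2.2]
grip_width: 0.0329
finger_force: 30.4
```

>>> {"method": "play_rows", "body": {"targets": [[0, 0, 0.001, 0, 0, 0, 1], [0, 0, 0.002, 0, 0, 0, 1], [0, 0, 0.002, 0, 0, 0, 1]]}}

```text
time_s: 17.92
eef_pos: [0.5761, 0.0261, 0.1383]
eef_rot: [3.137, 0.001, 1.707]
wrist_force: [-0.4, 0.6, 7.6]
grip_width: 0.033
finger_force: 30.8
```

```bash
python3 -c "
from cl import *
clamp(.06); go(.5744,.0255,.138,97.8)
p,d=robot.read_camera('side');cv2.imwrite('pics/i.png',cv2.cvtColor(cv2.resize(p[110:250,180:320],(600,600),interpolation=cv2.INTER_CUBIC),cv2.COLOR_RGB2BGR))"
```

```text
side dz -0.07 -0.05 39 toolx [-0.0586 -0.0019  0.0208] tooly [-0.0219 -0.0109  0.0259] z [0.069 0.088]
side dz -0.05 -0.03 63 toolx [-0.044   0.0128  0.0179] tooly [-0.0262  0.0209  0.0288] z [0.089 0.108]
side dz -0.03 0 177 toolx [-0.0208  0.0111  0.0201] tooly [-0.0266 -0.0087  0.0281] z [0.109 0.138]
side dz 0 0.02 86 toolx [-0.012   0.0093  0.0189] tooly [-0.0117  0.0023  0.0115] z [0.138 0.158]
side dz 0.02 0.04 60 toolx [-0.0075  0.011   0.0153] tooly [-0.0233  0.0074  0.0196] z [0.159 0.178]
top dz -0.07 -0.05 10 toolx [-0.0575 -0.052   0.0192] tooly [-0.0165 -0.0105 -0.0099] z [0.072 0.088]
top dz -0.05 -0.03 7 toolx [-0.0553 -0.0509  0.0173] tooly [-0.0109 -0.0099 -0.0092] z [0.089 0.108]
top dz -0.03 0 9 toolx [-0.0509 -0.0062  0.0129] tooly [-0.0203 -0.0183 -0.01  ] z [0.113 0.127]
t 18.02 shift [-0.0004 -0.0017  0.0003] turn [ 0.2  0.1 -0. ] now [0.5761 0.0261 0.1383] [1.798e+02 1.000e-01 9.780e+01] [-0.9  0.5  7.4] 0.03363685242345047 [-0.16  0.24  1.66  0.    1.24 -0.3 ]
```

View pics/i.png

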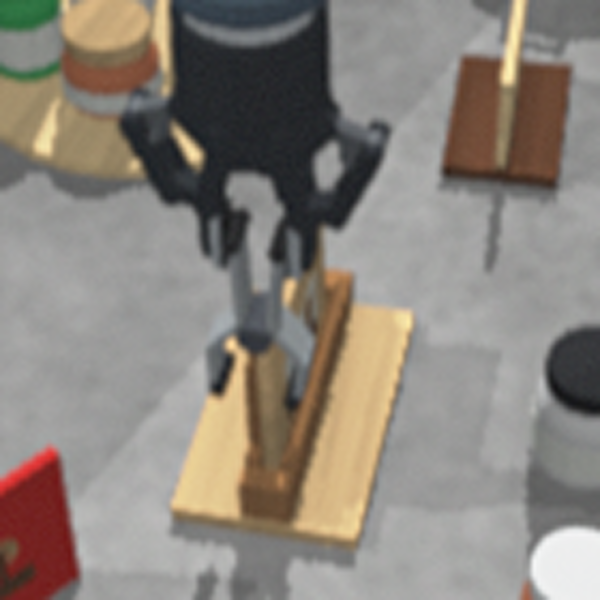

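The clamp straddles panel and upright (jaws at crop (218,378) and (297,385)), with the hinge resting on the top edge. Releasing.

>>> {"method": "play_rows", "body": {"targets": [[0, 0, 0, 0, 0, 0, 0], [0, 0, 0, 0, 0, 0, -0.3], [0, 0, 0, 0, 0, 0, -1], [0, 0, 0, 0, 0, 0, -1], [0, 0, 0, 0, 0, 0, -1], [0, 0, 0, 0, 0, 0, -1], [0, 0, 0, 0, 0, 0, -1]]}}

```text
time_s: 18.95
eef_pos: [0.5743, 0.0262, 0.1362]
eef_rot: [3.142, -0.0, 1.707]
wrist_force: [-0.3, -0.4, 1.0]
grip_width: 0.0856
finger_force: 0.0
```

>>> {"method": "play_rows", "body": {"targets": [[0, 0, -0.01, 0, 0, 0, -1], [0, 0, -0.03, 0, 0, 0, -1], [0, 0, -0.06, 0, 0, 0, -1], [0, 0, -0.1, 0, 0, 0, -1], [0, 0, -0.14, 0, 0, 0, -1], [-0.1, 0, -0.16, 0, 0, 0, -1], [-0.2, 0, -0.16, 0, 0, 0, -1], [-0.2, 0, -0.16, 0, 0, 0, -1]]}}

```text
time_s: 19.95
eef_pos: [0.5999, -0.1598, 0.297]
eef_rot: [3.14, 0.001, 1.708]
wrist_force: [0.8, 0.4, -0.7]
grip_width: 0.0854
finger_force: 0.0
```

```bash
python3 -c "
from cl import *
p,d=robot.read_camera('side');p2,d2=robot.read_camera('top')
g=np.hstack([cv2.resize(p[110:290,180:360],(400,400),interpolation=cv2.INTER_CUBIC),cv2.resize(p2[140:290,190:340],(400,400),interpolation=cv2.INTER_CUBIC)])
cv2.imwrite('pics/j.png',cv2.cvtColor(g,cv2.COLOR_RGB2BGR))
G=np.array([.574,-.016]); a=np.radians(7.8)
q=pts('side',d); s=q[(abs(q[...,0]-.574)<.06)&(abs(q[...,1]+.015)<.1)&(q[...,2]>.06)&(q[...,2]<.25)]
x=(s[:,:2]-G)@[np.cos(a),np.sin(a)]; y=(s[:,:2]-G)@[-np.sin(a),np.cos(a)]
for z0,z1 in((.07,.09),(.114,.124),(.125,.145),(.17,.18),(.18,.2),(.2,.25)):
  k=(s[:,2]>z0)&(s[:,2]<z1); print(z0,k.sum(), k.sum() and (np.round(np.percentile(x[k],[2,50,98]),4),np.round(np.percentile(y[k],[2,50,98]),4), s[k,2].max()))
print(robot.observe()['time_s'])
"
```

```text
0.07 112 (array([-0.0101, -0.0015,  0.0217]), array([-0.0558,  0.0581,  0.065 ]), np.float64(0.08990682686300466))
0.114 98 (array([-0.0183, -0.0001,  0.03  ]), array([-0.0636,  0.0458,  0.0641]), np.float64(0.12368535136221963))
0.125 153 (array([-0.0125,  0.0028,  0.0229]), array([0.0308, 0.0533, 0.0603]), np.float64(0.14493349848790701))
0.17 32 (array([-0.0144,  0.0209,  0.0256]), array([0.034 , 0.052 , 0.0558]), np.float64(0.17959149260305898))
0.18 77 (array([-0.0227,  0.0231,  0.0319]), array([0.031 , 0.0487, 0.0591]), np.float64(0.19999627674933226))
0.2 55 (array([-0.0219,  0.0242,  0.0323]), array([0.0299, 0.0478, 0.0593]), np.float64(0.20403543874140376))
20.05
```

View pics/j.png

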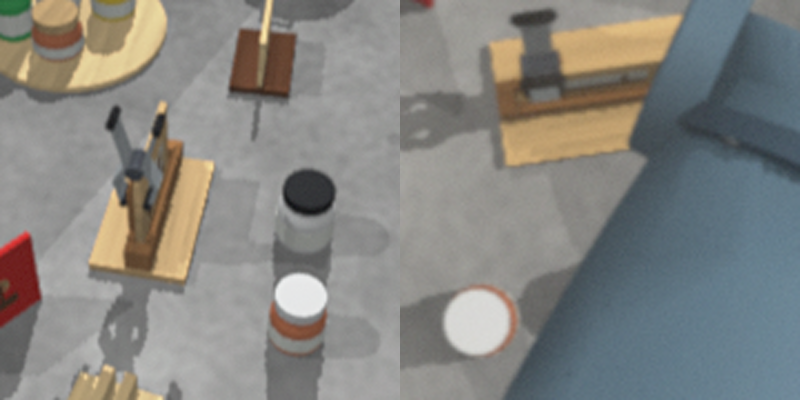

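The clamp grips panel and upright: handle span is about 55 mm, centred at easel y = 45. The panel is seated, both jars are standing, and the robot is clear. Handing in.

```bash
python3 -c "
from station import robot
print(robot.job_done())"
```

```text
the job is handed in; nothing more can be done
None
```

The job is handed in at about 20 s: the panel stands in the easel groove, the spring clamp grips panel and upright together, and both jars are still standing; the real fingertips sit about 35 mm behind the reported TCP, so the first panel grasp closed on air and I corrected every height after it.

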